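Check a return spring under its test load on the bench spring tester

ROBOT

A 6-joint arm with a two-finger parallel gripper is mounted at the origin on the work surface. World frame = base frame: x ahead of the robot, y to its left, z up, the work surface at z = 0. Lengths are in m, angles in rad, forces in N, time in s.
With the tool pointing down it reaches from about 0.25 to 0.775 m from the base axis. Payload 4 kg.
Tool frame: the origin (TCP) lies on the centre line of the jaws, within the pads' length; the fingertips stand 8 mm ahead of it and the grasp point (between the pads) lies 11 mm behind it (tip_extent is the z of the fingertips in the tool frame, in m); z points along the fingers, y is the direction in which the jaws open and shut (so a half turn about z gives the same grasp; the last joint's range is limited). The gripper opens to 94 mm and grips with 3 to 60 N. Pads are 16 mm wide; open, the fingers measure 119 mm over their backs; the gripper's body (75 mm by 177 mm) begins 78 mm behind the grasp point.
Start: joints at [-1.445, 0.087, 1.371, -0, 1.684, -0.103], TCP at [0.125, -0.536, 0.214] pointing down, gripper open.
Joint ranges: [-3.1, 3.1], [-0.76, 2.03], [0.27, 2.55], [-1.08, 4.22], [0.17, 2.65], [-2.57, 2.57]. Speed limits (rad/s): [2.79, 2.79, 3.14, 3.14, 3.14, 3.14].

INTERFACE

Orientations are given as a unit quaternion [w, x, y, z].
In Python, from plant import * gives the robot as it stands.
- The arm moves only by the tool jog_arm, never from a script. Its argument "plan" is a list of rows, each a list of 3 entries, a list of its own where there are three numbers: the closure, from -1 (fully open) to 1 (shut), then the shift along the tool's x, y, z in m, then the turn, a rotation vector about the tool's x, y, z in degrees. In form: [[gripper, [tx, ty, tz], [rx, ry, rz]], ...]. A call has exactly 10 rows; each row shifts and turns the commanded pose from where the row before left it, along the tool's axes as they then stand; what a row does not reach is not made up. A row lasts 1/10 s, in which the tool goes at most 50 mm and 8.59 degrees, less where a joint would pass 70% of its speed; a pose out of reach is approached as far as the arm can. A call with a gripper value outside its range is refused whole. The fingers move at their own pace and stop on an object; the grip force is fixed at half the most. Time passes only in rows, so rows that do not move let the fingers close, or fill a call up. It gives the time, the measured TCP pose, the force and the opening at its end, in the units of the state.
- state(): the state, without advancing time (a new reading comes with each control period).
- snapshot(name): name is "side" or "top" or "wrist"; returns a dict with "image" (480x640x3 uint8, blue, green, red), "K" (3x3 intrinsics, pixels), "rvec" (rotation vector, rad) and "tvec" (3), from world to camera coordinates, as OpenCV has them. Camera axes: x right, y down, z forward; pixel columns grow to the right and rows downward; lengths in m; the calibration is good to about 2 mm. A picture is of the moment at which its call begins. There is no depth.
- hand_in(): hands the job in, once; it reports no verdict.
The state is a dict: "time": time; "q": joint angles; "qvel": joint speeds; "joint_torque": joint torques, N m; "ee_pos": TCP position; "tcp_rot": TCP orientation; "contact_force": force on the tool from outside, world axes, zero at the start; "moment": the same for the moment, N m; "grip_width": opening from 0.0 (shut) to 1.0 (fully open).
Only numpy, scipy, OpenCV 4.12 (cv2) and the standard library are available. Lean on these libraries where they do the work, as an engineer would, in place of code of your own. Each camera call takes 0.05 s, during which the arm holds its last target.

TASK

Two look-alike return springs, one of them too soft, have been mixed up: take the one standing in the shallow steel tray, seat it fully in the cup of the spring tester and press its cap straight down with the test load of 15 N, held steady for a good second and never going past 20 N. If its top stays above the reference pointer under that load, the spring is right: stand it back upright in the tray; if it sinks below the pointer, it is too soft: put it in the deep scrap bin. Leave the other spring standing in the cardboard spares box, do not disturb the bottles and the tip box, and let go of everything.

Things in the scene. Friction and masses are not known exactly. Their poses are not given: they have to be found in the camera images.
- tester: bench spring tester, fixed: grey base 150 x 150 x 16 mm, on it a 60 x 60 mm steel seat block (top 30 mm above the bench) and, on its +y side, a 12 mm rule column 70 mm from the cup's axis, top at 136 mm. Origin: on the bench under the cup's axis; z up, y towards the column. Nothing stands over the cup; a gripper closing along the tester's x keeps clear of pointer and column
- seat (a point): centre of the floor of the seat cup in the steel block, 22 mm above the bench; the round cup is 33 mm in diameter and 8 mm deep with a 2 mm chamfer, so a 30 mm spring cap has 1.5 mm play all round
- mark (a point): inner end of the upper face of the pointer clamped to the column: the reference mark, 68 mm above the cup's floor and 34 mm from its axis on the +y side. A right spring's top stays above this height under 15 N (by several mm), a soft one's sinks below it (by several mm). The pointer is 8 mm wide, 3 mm thick
- spring_1: upright return spring, 90 mm tall when free, about 50 g: black end caps 30 mm in diameter (lower 10 mm high, upper 12 mm), bare coils 27 mm across between; grip it by the upper cap. The two springs look alike, one is clearly softer; which name is the soft one is not said, and which of them stands in the tray varies. Origin: centre of the lower cap's underside; z up along the spring
- spring_2: upright return spring, 90 mm tall when free, about 50 g: black end caps 30 mm in diameter (lower 10 mm high, upper 12 mm), bare coils 27 mm across between; grip it by the upper cap. The two springs look alike, one is clearly softer; which name is the soft one is not said, and which of them stands in the tray varies. Origin: centre of the lower cap's underside; z up along the spring
- spring_1_cap: upper cap of spring_1, 30 mm in diameter, 12 mm high. Origin: centre of its flat top face, where it is pressed, 90 mm above the spring's underside when free; it moves down along the spring by at most 46 mm, against roughly 0.5 to 1 N per mm
- spring_2_cap: upper cap of spring_2, 30 mm in diameter, 12 mm high. Origin: centre of its flat top face, where it is pressed, 90 mm above the spring's underside when free; it moves down along the spring by at most 46 mm, against roughly 0.5 to 1 N per mm
- tray: shallow square steel tray, fixed, 130 x 130 mm, walls 3 mm thick and 14 mm high, floor 3 mm thick; the spring to be checked stands in it. Origin: centre of its underside on the bench
- bin: deep square grey plastic scrap bin, fixed, 150 x 150 mm, 75 mm high, walls 4 mm thick, open at the top, empty. Origin: centre of its underside on the bench
- spares: low cardboard box of spare parts, fixed, 120 x 120 mm, 30 mm high, walls and floor 3 mm thick; the other spring stands in it and stays there. Origin: centre of its underside on the bench
- tip_box: blue pipette-tip box with orange tips, loose, 120 x 85 x 51 mm; leave alone. Origin: centre of its underside
- amber_bottle: amber glass bottle, loose, 48 mm in diameter, 90 mm high; leave alone. Origin: centre of its underside
- reagent_jar: white capped jar, loose, 40 mm in diameter, 55 mm high; leave alone. Origin: centre of its underside

How it is judged:
By the outcome, as a careful person would: the job done as asked, in the order asked, and still so for the second after the job is handed in, with the robot touching nothing.
It also fails if it takes over 72 s, if anything falls off the work surface, if the arm or the gripper's body presses on something with over 40 N, if the wrist force passes 120 N, or if a joint passes its speed limit or range.

## Working session

There is one attempt and no reset: what is moved stays moved. The work goes in short steps, Python scripts to look and compute and a tool call to move; the robot and the scene stay as the last step left them, time stands still between calls to the robot, and variables do not carry over. Pictures are saved under pics/ and viewed, and the job is handed in when it is done.

Besides the shell and the picture viewer there is one more tool, called by a JSON object that holds its "fn" and its "kwargs". jog_arm: Moves the arm, as the interface text tells. Its arguments: {"type":"object","properties":{"plan":{"type":"array","items":{"type":"array"}}},"required":["plan"]}

```bash
mkdir -p pics; ls
python3 - <<'E'
from plant import *
import cv2
print(state())
for n in("side","top","wrist"):
    s=snapshot(n); cv2.imwrite(f"pics/{n}0.png",s["image"]); print(n,s["K"],s["rvec"],s["tvec"])
E
```

```text
pics
{'time': 0.0, 'q': array([-1.44510953e+00,  8.79827329e-02,  1.37226923e+00, -1.99196347e-05,
        1.68359382e+00, -1.03062312e-01]), 'qvel': array([-2.71519688e-04, -1.29023078e-03,  1.05639846e-03, -1.44086340e-03,
        3.06634453e-05,  6.25138526e-04]), 'joint_torque': array([-2.71804733e-03, -3.40186536e+01, -3.02429867e+01,  7.18024350e-02,
        3.31512862e-02, -1.64763742e-04]), 'ee_pos': array([ 0.12465892, -0.53513426,  0.21228142]), 'tcp_rot': array([-1.12637911e-03,  9.93465854e-01,  1.14124176e-01, -2.26408296e-05]), 'contact_force': array([-1.02253784,  0.04830918,  0.43493356]), 'moment': array([ 0.00416644,  0.01880136, -0.0139936 ]), 'grip_width': 0.9992816377981868}
side [[512.71585403   0.         314.24569247]
 [  0.         512.71585403 242.51322155]
 [  0.           0.           1.        ]] [ 2.32277123 -0.34016519  0.16185439] [-0.56734535  0.15294725  0.84587604]
top [[456.11840608   0.         316.80878592]
 [  0.         456.11840608 231.61689148]
 [  0.           0.           1.        ]] [ 2.14478969 -2.19845625  0.09675654] [0.02342131 0.58886402 0.9502707 ]
wrist [[385.97288045   0.         313.89949433]
 [  0.         385.97288045 243.02527598]
 [  0.           0.           1.        ]] [-2.30278925  1.82745749  0.23033296] [-0.54842981 -0.02656105  0.39063786]
```

View pics/side0.png

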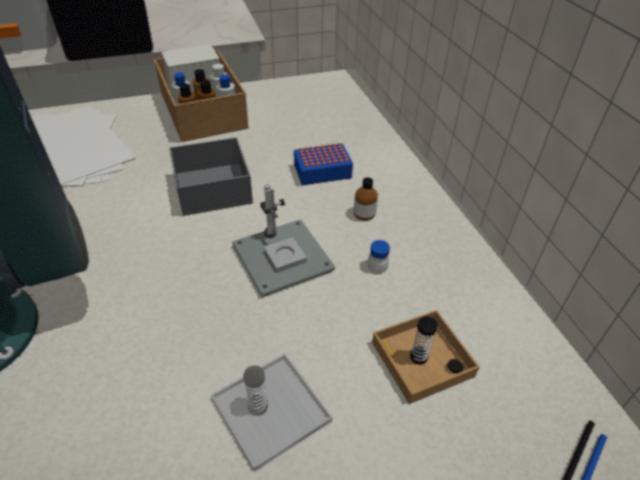

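View pics/top0.png

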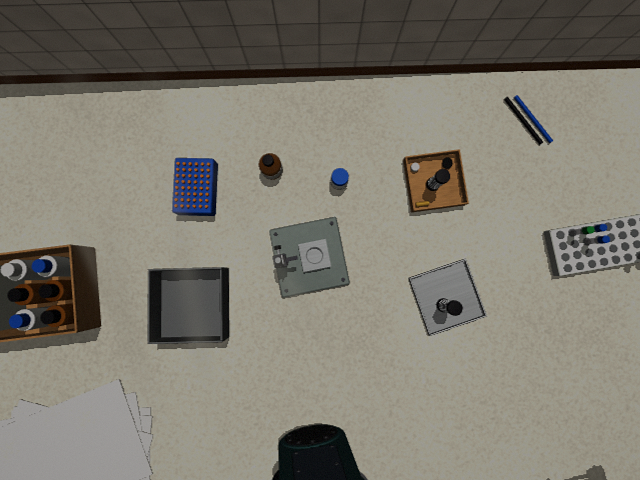

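View pics/wrist0.png

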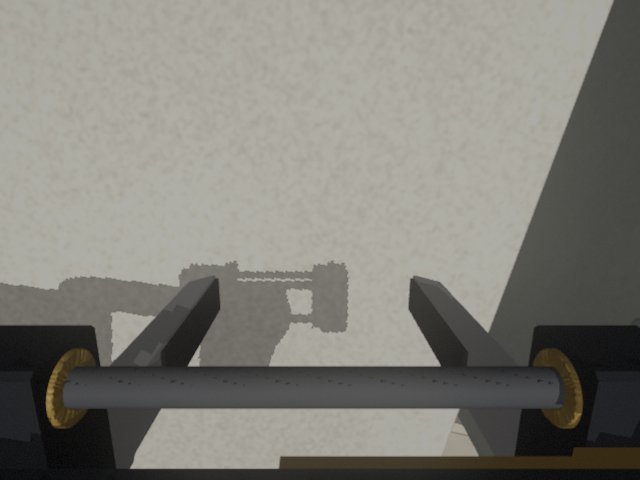

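The side view shows the tray spring's cap near (255,372), the cup near (286,252) and the pointer near (270,206). The top view shows that cap near (453,308), the cup near (315,256) and the pointer near (287,262). The wrist camera sees only bench for now. I'll zoom in for precise edges.

```bash
cat > h.py <<'E'
import numpy as np, cv2
def cam(s):
    R=cv2.Rodrigues(np.array(s["rvec"],float))[0]; t=np.array(s["tvec"],float).ravel(); return np.array(s["K"],float),R,t
def ray(s,uv):
    K,R,t=cam(s); d=R.T@np.linalg.solve(K,[uv[0],uv[1],1.]); return -R.T@t,d/np.linalg.norm(d)
def onz(s,uv,z):
    o,d=ray(s,uv); return o+d*(z-o[2])/d[2]
def tri(a,b):
    (o1,d1),(o2,d2)=a,b
    k=np.linalg.lstsq(np.c_[d1,-d2],o2-o1,rcond=None)[0]
    p,q=o1+k[0]*d1,o2+k[1]*d2
    return (p+q)/2,np.linalg.norm(p-q)
def proj(s,p):
    K,R,t=cam(s); c=K@(R@np.array(p)+t); return c[:2]/c[2]
E
python3 - <<'E'
from plant import *
import cv2,numpy as np,pickle
from h import *
S={n:snapshot(n) for n in("side","top")}
pickle.dump(S,open("S0.pkl","wb"))
def crop(n,x,y,w,h,k): 
    return cv2.resize(S[n]["image"][y:y+h,x:x+w],None,fx=k,fy=k,interpolation=cv2.INTER_CUBIC)
a=crop("side",205,350,130,120,3);b=crop("top",400,255,100,90,4)
c=crop("side",225,170,120,130,3);d=crop("top",260,210,100,100,4)
def pad(i):return cv2.copyMakeBorder(i[:400,:400],0,max(0,400-i.shape[0]),0,max(0,400-i.shape[1]),cv2.BORDER_CONSTANT)
cv2.imwrite("pics/cr1.png",np.hstack([pad(a),pad(b)]));cv2.imwrite("pics/cr2.png",np.hstack([pad(c),pad(d)]))
E
```

```text
(no output)
```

View pics/cr1.png

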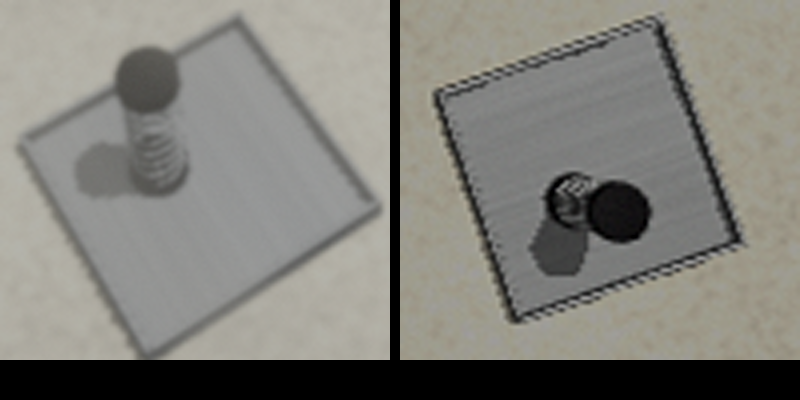

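View pics/cr2.png

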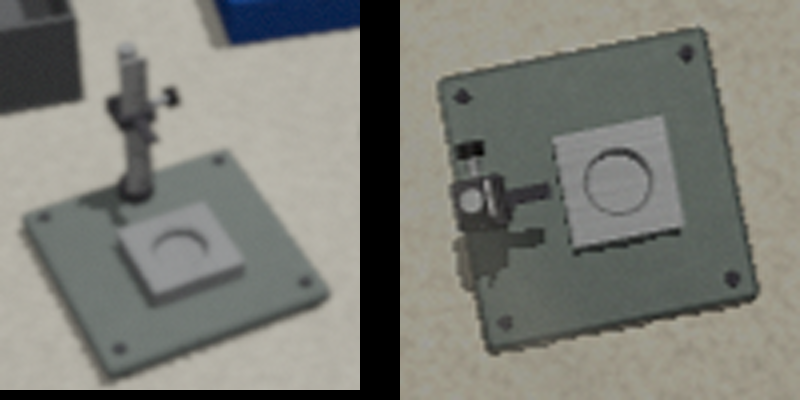

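Run:
```python
import pickle;from h import *
S=pickle.load(open("S0.pkl","rb"));T,D=S["top"],S["side"]
f=lambda x0,y0,k,u,v:(x0+(u+.5)/k-.5,y0+(v+.5)/k-.5)
# masks
g=cv2.cvtColor(T["image"],cv2.COLOR_BGR2GRAY)
m=(g[255:345,400:500]<45).astype(np.uint8)
m=cv2.morphologyEx(m,cv2.MORPH_OPEN,np.ones((5,5),np.uint8))
n,l,st,ce=cv2.connectedComponentsWithStats(m);print(st,ce+[400,255])
capt=f(400,255,4,218,211); caps=f(205,350,3,149,75)
print("cap",capt,caps,tri(ray(T,capt),ray(D,caps)),onz(T,capt,.093),onz(D,caps,.093))
lt=f(400,255,4,173,200); ls=f(205,350,3,158,180)
print("lowcap",onz(T,lt,.008),onz(D,ls,.008))
cupt=f(260,210,4,218,181); cups=f(225,170,3,181,244)
print("cup",tri(ray(T,cupt),ray(D,cups)),onz(T,cupt,.03),onz(D,cups,.03))
for n,c,z in (("base",[(443,80),(705,30),(757,297),(491,351)],.016),("blk",[(555,138),(662,119),(681,227),(575,247)],.03)):
    P=np.array([onz(T,f(260,210,4,u-400,v),z) for u,v in c]);print(n,P.round(4),P.mean(0))
    for i in range(4):
        e=P[(i+1)%4]-P[i];print(np.linalg.norm(e[:2]),np.degrees(np.arctan2(e[1],e[0])))
P=np.array([onz(T,f(400,255,4,u-400,v),.014) for u,v in [(436,93),(660,18),(740,242),(515,320)]]);print("tray",P,P.mean(0))
for i in range(4):
    e=P[(i+1)%4]-P[i];print(np.linalg.norm(e[:2]),np.degrees(np.arctan2(e[1],e[0])))
P=np.array([onz(D,f(205,350,3,u,v),.014) for u,v in [(20,142),(238,17),(380,208),(148,357)]]);print("traySide",P.mean(0))
pt,ps=f(260,210,4,150,191),f(225,170,3,156,137)
print("ptr",tri(ray(T,pt),ray(D,ps)),onz(T,pt,.09))
P=np.array([onz(T,u,.075) for u in [(148,269),(228,267),(228,342),(149,343)]]);print("bin",P,P.mean(0))
```

```text
[[   0    0  100   90 8811]
 [  46   46   16   14  189]] [[449.40971513 299.32697764]
 [453.70899471 307.56613757]]
cap (454.125, 307.375) (254.33333333333334, 374.6666666666667) (array([ 0.42682405, -0.25920149,  0.08740639]), np.float64(0.0007756852546826656)) [ 0.42688024 -0.25752145  0.093     ] [ 0.42684893 -0.26271969  0.093     ]
lowcap [ 0.42661983 -0.25834151  0.008     ] [ 0.4241805 -0.2684115  0.008    ]
cup (array([0.540098  , 0.01566213, 0.0300846 ]), np.float64(0.0012724855262731562)) [0.53947611 0.01578223 0.03      ] [0.54074727 0.01564929 0.03      ]
base [[ 0.5972  0.1096  0.016 ]
 [ 0.6209 -0.0333  0.016 ]
 [ 0.4761 -0.0571  0.016 ]
 [ 0.4508  0.0861  0.016 ]] [0.5362554  0.02629392 0.016     ]
0.14485803642741388 -80.56209212469663
0.14682234810425024 -170.67757528552585
0.1453786400995786 99.99868491103135
0.14824711740384464 9.125017034758226
blk [[ 0.5632  0.0488  0.03  ]
 [ 0.572  -0.0085  0.03  ]
 [ 0.5143 -0.0171  0.03  ]
 [ 0.5051  0.0394  0.03  ]] [0.53862489 0.01567428 0.03      ]
0.05796526115597184 -81.32996317988557
0.05833428348936211 -171.54674529198948
0.057215944541147416 99.2455630289072
0.05891097816663523 9.186963845709567
tray [[ 0.4857057  -0.18606076  0.014     ]
 [ 0.52297533 -0.30845716  0.014     ]
 [ 0.40276809 -0.34452528  0.014     ]
 [ 0.36474564 -0.22281077  0.014     ]] [ 0.44404869 -0.26546349  0.014     ]
0.1279449256716043 -73.06453837523723
0.12550175743048292 -163.2981568283215
0.12751520672475058 107.34830783950754
0.12641954482730625 16.899797046053674
traySide [ 0.44272781 -0.27370523  0.014     ]
ptr (array([0.53407071, 0.0488952 , 0.09153992]), np.float64(0.0027344736102855607)) [0.53278445 0.04921944 0.09      ]
bin [[0.51726637 0.35272831 0.075     ]
 [0.51732455 0.19039331 0.075     ]
 [0.36803765 0.19134308 0.075     ]
 [0.36982059 0.34925805 0.075     ]] [0.44311229 0.27093069 0.075     ]
```

```bash
cat >> h.py <<'E'
from scipy.spatial.transform import Rotation as Ro
def tool(st):
    w,x,y,z=st["tcp_rot"]; return Ro.from_quat([x,y,z,w])
def plan(st,goal,yaw_y=None,n=10):
    """per-row tool shifts for straight path to goal; yaw_y = wanted azimuth (deg) of tool y (tool down)"""
    R=tool(st); p=np.array(st["ee_pos"]); 
    if yaw_y is None: Rt=R
    else:
        a=np.radians(yaw_y); y=np.array([np.cos(a),np.sin(a),0]); z=np.array([0,0,-1.]); x=np.cross(y,z)
        Rt=Ro.from_matrix(np.c_[x,y,z])
    rv=(R.inv()*Rt).as_rotvec(degrees=True); d=(np.array(goal)-p)/n
    out=[]
    for i in range(n):
        Ri=R*Ro.from_rotvec(rv/n*i,degrees=True); out.append((Ri.inv().apply(d)*1e3).round(1).tolist())
    return rv.round(2),(rv/n).round(2),out
E
python3 - <<'E'
from plant import *
from h import *
st=state(); s=snapshot("wrist");K,R,t=cam(s);o=-R.T@t
T=tool(st); print("cam in tool",T.inv().apply(o-st["ee_pos"]), T.inv().as_matrix()@R.T)
rv,r,o=plan(st,[.4268,-.258,.24],9.1); print(rv,r)
for i in o: print(i)
E
```

```text
cam in tool [ 0.0702402  -0.0006122  -0.17156297] [[ 1.46220397e-04 -9.69344012e-01 -2.45707480e-01]
 [ 9.99999965e-01  1.95490536e-04 -1.76132973e-04]
 [ 2.18766930e-04 -2.45707446e-01  9.69344007e-01]]
[-4.000e-02 -5.000e-02 -8.599e+01] [-0.  -0.  -8.6]
[35.7, -20.2, -2.7]
[38.3, -14.6, -2.7]
[40.1, -8.7, -2.7]
[40.9, -2.6, -2.7]
[40.9, 3.5, -2.7]
[39.9, 9.6, -2.7]
[38.0, 15.5, -2.7]
[35.3, 21.0, -2.7]
[31.7, 26.0, -2.7]
[27.5, 30.5, -2.7]
```

{"fn": "jog_arm", "kwargs": {"plan": [[-1, [0.036, -0.02, -0.003], [0, 0, -8.58]], [-1, [0.038, -0.015, -0.003], [0, 0, -8.58]], [-1, [0.04, -0.009, -0.003], [0, 0, -8.58]], [-1, [0.041, -0.003, -0.003], [0, 0, -8.58]], [-1, [0.041, 0.003, -0.003], [0, 0, -8.58]], [-1, [0.04, 0.01, -0.003], [0, 0, -8.58]], [-1, [0.038, 0.015, -0.003], [0, 0, -8.58]], [-1, [0.035, 0.021, -0.003], [0, 0, -8.58]], [-1, [0.032, 0.026, -0.003], [0, 0, -8.58]], [-1, [0.028, 0.031, -0.003], [0, 0, -8.58]]]}}

```text
time: 1.3
ee_pos: [0.4279, -0.2556, 0.2438]
tcp_rot: [0.0, 0.648, 0.762, -0.0]
contact_force: [0.5, -1.4, 0.8]
grip_width: 0.999
```

Run:
```python
from plant import *
from h import *
import pickle
st=state(); print(st["time"],st["ee_pos"],tool(st).as_matrix().round(3)); s=snapshot("wrist"); cv2.imwrite("pics/w1.png",s["image"]); pickle.dump(s,open("w1.pkl","wb"))
print(proj(s,[.4268,-.258,.093]))
```

```text
1.3 [ 0.42793079 -0.25558638  0.2437542 ] [[-0.161  0.987  0.   ]
 [ 0.987  0.161 -0.   ]
 [-0.001  0.    -1.   ]]
[313.13449655 234.09703204]
```

View pics/w1.png

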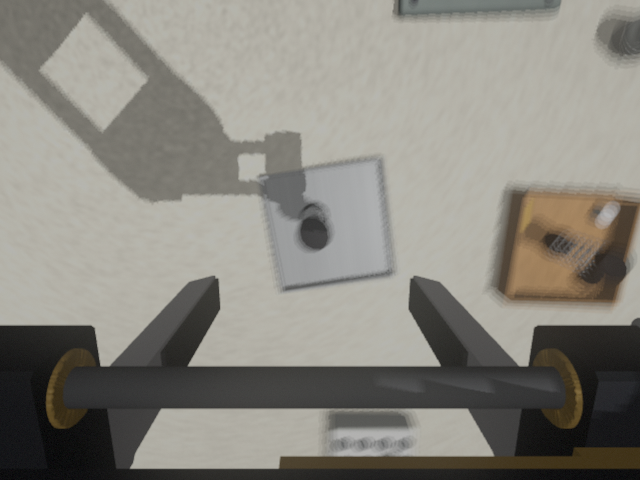

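Motion blurred this view. The cap is near (314,231), close to the predicted (313,234). I'll take another picture now that the arm is still.

Run:
```python
from plant import *
from h import *
import pickle
s=snapshot("wrist"); s=snapshot("wrist");st=state();print(st["ee_pos"],st["qvel"].round(3)); cv2.imwrite("pics/w2.png",cv2.resize(s["image"][180:300,250:410],None,fx=5,fy=5,interpolation=cv2.INTER_CUBIC)); pickle.dump((s,st),open("w2.pkl","wb"))
g=cv2.cvtColor(s["image"],cv2.COLOR_BGR2GRAY)[180:270,260:390]
m=(g<50).astype(np.uint8)
n,l,stt,ce=cv2.connectedComponentsWithStats(m);print(stt,ce+[260,180])
```

```text
[ 0.42822534 -0.25532627  0.24358059] [-0.056 -0.008  0.016 -0.025  0.002  0.009]
[[    0     0   130    90 11700]] [[324.5 224.5]]
```

View pics/w2.png

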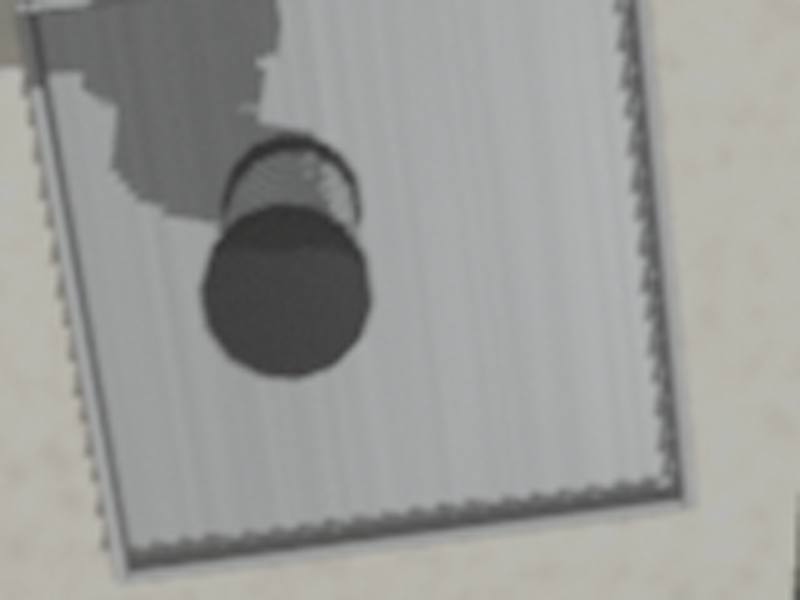

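Run:
```python
import pickle;from h import *
from plant import *
s,st=pickle.load(open("w2.pkl","rb"));S=pickle.load(open("S0.pkl","rb"))
c=(250+287.5/5-.5,180+295.5/5-.5)
print(c,tri(ray(s,c),ray(S["top"],(453.9,307.5))),tri(ray(s,c),ray(S["side"],(254.3,374.2))),onz(s,c,.093))
b=(250+291/5-.5,180+203/5-.5)   # lower cap top circle centre approx
print(onz(s,b,.013))
print(plan(state(),[.427,-.2578,.076],9.1))
```

```text
(307.0, 238.6) (array([ 0.42461589, -0.26714989,  0.06171159]), np.float64(0.002157297362334761)) (array([ 0.4257107 , -0.26106251,  0.09153246]), np.float64(0.0026806270830555244)) [ 0.42433681 -0.26063566  0.093     ]
[ 0.42375904 -0.25983476  0.013     ]
(array([0.  , 0.01, 0.03]), array([0., 0., 0.]), [[-0.2, -0.2, 16.8], [-0.2, -0.2, 16.8], [-0.2, -0.2, 16.8], [-0.2, -0.2, 16.8], [-0.2, -0.2, 16.8], [-0.2, -0.2, 16.8], [-0.2, -0.2, 16.8], [-0.2, -0.2, 16.8], [-0.2, -0.2, 16.8], [-0.2, -0.2, 16.8]])
```

{"fn": "jog_arm", "kwargs": {"plan": [[-1, [-0.002, -0.0015, 0.02], [0, 0, 0]], [-1, [-0.001, -0.0015, 0.02], [0, 0, 0]], [-1, [0, 0, 0.02], [0, 0, 0]], [-1, [0, 0, 0.02], [0, 0, 0]], [-1, [0, 0, 0.02], [0, 0, 0]], [-1, [0, 0, 0.02], [0, 0, 0]], [-1, [0, 0, 0.02], [0, 0, 0]], [-1, [0, 0, 0.015], [0, 0, 0]], [-1, [0, 0, 0.01], [0, 0, 0]], [-1, [0, 0, 0], [0, 0, 0]]]}}

```text
time: 2.45
ee_pos: [0.4228, -0.2604, 0.0768]
tcp_rot: [-0.002, 0.651, 0.759, -0.0]
contact_force: [0.4, 0.8, -0.2]
grip_width: 1.0
```

Run:
```python
from plant import *
from h import *
s=snapshot("wrist");st=state();print(st["ee_pos"],st["contact_force"],tool(st).as_matrix().round(3)); cv2.imwrite("pics/w3.png",s["image"])
cv2.imwrite("pics/s3.png",cv2.resize(snapshot("side")["image"][300:460,180:340],None,fx=3.5,fy=3.5))
```

```text
[ 0.42367864 -0.26074457  0.07808139] [ 0.23196946 -0.14836917  1.15003328] [[-0.153  0.988 -0.001]
 [ 0.988  0.153  0.   ]
 [ 0.001 -0.001 -1.   ]]
```

View pics/w3.png

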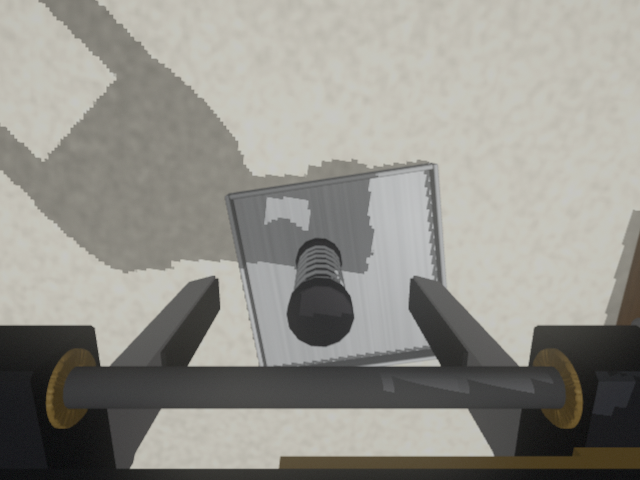

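View pics/s3.png

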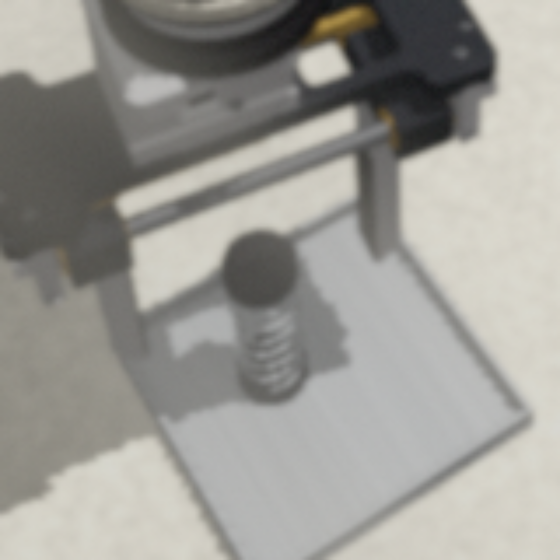

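Run:
```python
from h import *
# cam in tool frame (fixed)
o=np.array([.07024,-.00061,-.17156]);M=np.array([[0,-.969344,-.245707],[1,0,0],[0,-.245707,.969344]])
K=np.array([[385.973,0,313.9],[0,385.973,243.03],[0,0,1]])
for p in ([0,0,-.017],[0,0,-.0155],[.003,0,-.017],[0,.003,-.017],[0,.047,.008]):
    c=K@(M.T@(np.array(p)-o));print(p,c[:2]/c[2])
```

```text
[0, 0, -0.017] [315.30916418 312.58784256]
[0, 0, -0.0155] [315.29700673 311.14366983]
[0.003, 0, -0.017] [315.31540865 306.14844721]
[0, 0.003, -0.017] [322.23947984 312.58784256]
[0, 0.047, 0.008] [409.95249578 291.38423789]
```

The wrist view shows the cap's top face centred at (320,313), against (315,312.5) for the jaw centre. That is about 2 mm in tool y, with tool x aligned. I'll shift and close.

{"fn": "jog_arm", "kwargs": {"plan": [[-1, [0, 0.002, 0], [0, 0, 0]], [0.3, [0, 0, 0], [0, 0, 0]], [1, [0, 0, 0], [0, 0, 0]], [1, [0, 0, 0], [0, 0, 0]], [1, [0, 0, 0], [0, 0, 0]], [1, [0, 0, 0], [0, 0, 0]], [1, [0, 0, 0], [0, 0, 0]], [1, [0, 0, 0], [0, 0, 0]], [1, [0, 0, 0], [0, 0, 0]], [1, [0, 0, 0], [0, 0, 0]]]}}

```text
time: 3.55
ee_pos: [0.4264, -0.26, 0.0785]
tcp_rot: [-0.0, 0.65, 0.76, -0.0]
contact_force: [0.0, 0.2, 0.8]
grip_width: 0.311
```

Run:
```python
from plant import *
from h import *
st=state();print(st["ee_pos"],st["contact_force"],st["grip_width"],tool(st).as_matrix().round(3)); 
s=snapshot("wrist");cv2.imwrite("pics/w4.png",s["image"][200:440,180:460])
```

```text
[ 0.42635109 -0.26003499  0.07845339] [0.0244564  0.24167482 0.82281306] 0.3105528305733498 [[-0.155  0.988 -0.   ]
 [ 0.988  0.155 -0.   ]
 [-0.    -0.    -1.   ]]
```

View pics/w4.png

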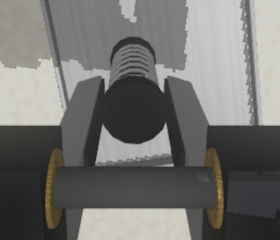

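{"fn": "jog_arm", "kwargs": {"plan": [[1, [0, 0, -0.02], [0, 0, 0]], [1, [0, 0, -0.02], [0, 0, 0]], [1, [0, 0, -0.02], [0, 0, 0]], [1, [0, 0, -0.02], [0, 0, 0]], [1, [0.034, 0.026, 0], [0, 0, 0]], [1, [0.034, 0.026, 0], [0, 0, 0]], [1, [0.034, 0.026, 0], [0, 0, 0]], [1, [0.034, 0.026, 0], [0, 0, 0]], [1, [0.034, 0.026, 0], [0, 0, 0]], [1, [0.034, 0.025, 0], [0, 0, 0]]]}}

```text
time: 4.6
ee_pos: [0.5485, -0.0328, 0.1583]
tcp_rot: [0.0, 0.65, 0.76, -0.0]
contact_force: [0.2, 0.2, -0.9]
grip_width: 0.308
```

{"fn": "jog_arm", "kwargs": {"plan": [[1, [0, 0, 0], [0, 0, 0.2]], [1, [0, 0, 0], [0, 0, 0]], [1, [0, 0, 0], [0, 0, 0]], [1, [0, 0, 0], [0, 0, 0]], [1, [0, 0, 0], [0, 0, 0]], [1, [0, 0, 0], [0, 0, 0]], [1, [0, 0, 0], [0, 0, 0]], [1, [0, 0, 0], [0, 0, 0]], [1, [0, 0, 0], [0, 0, 0]], [1, [0, 0, 0], [0, 0, 0]]]}}

```text
time: 5.6
ee_pos: [0.5479, -0.0345, 0.1584]
tcp_rot: [0.0, 0.651, 0.759, -0.0]
contact_force: [-0.1, -0.4, -0.4]
grip_width: 0.311
```

Run:
```python
from plant import *
from h import *
import pickle
s=snapshot("wrist");st=state();print(st["ee_pos"],st["qvel"].round(3),st["contact_force"],st["grip_width"],tool(st).as_matrix().round(3)); 
pickle.dump((s,st),open("w5.pkl","wb"));cv2.imwrite("pics/w5.png",s["image"])
print(proj(s,[.5395,.0157,.03]))
```

```text
[ 0.54796605 -0.03445142  0.15844672] [ 0.001 -0.     0.002 -0.001 -0.003 -0.001] [ 0.18252296 -0.06992303  0.79752841] 0.31311973665617276 [[-0.152  0.988 -0.   ]
 [ 0.988  0.152 -0.   ]
 [-0.    -0.    -1.   ]]
[314.10917445 173.16828926]
```

View pics/w5.png

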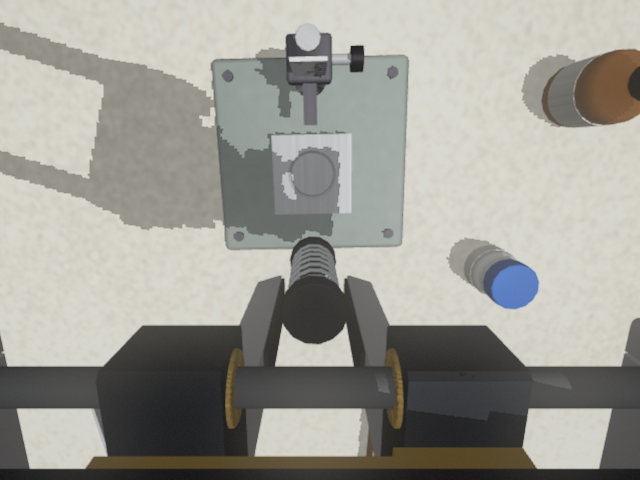

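Run:
```python
from h import *
import pickle
s,st=pickle.load(open("w5.pkl","rb"))
cv2.imwrite("pics/w5z.png",cv2.resize(s["image"][120:225,260:365],None,fx=5.5,fy=5.5,interpolation=cv2.INTER_CUBIC))
cv2.imwrite("pics/w5c.png",cv2.resize(s["image"][230:350,265:365],None,fx=5,fy=5,interpolation=cv2.INTER_CUBIC))
```

```text
(no output)
```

View pics/w5z.png

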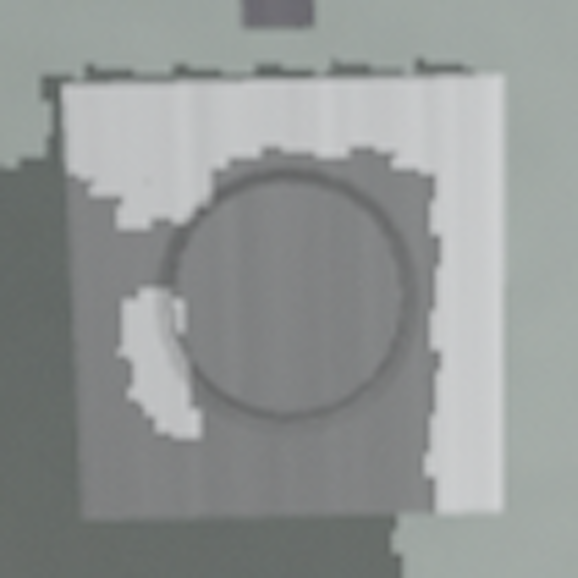

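View pics/w5c.png

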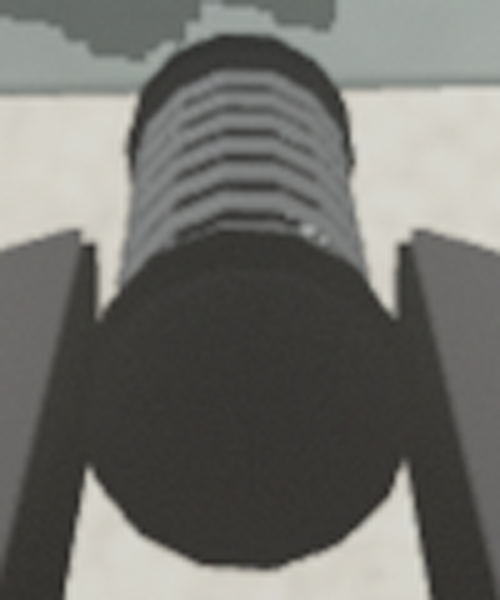

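Run:
```python
from h import *
import pickle
s,st=pickle.load(open("w5.pkl","rb"))
R=tool(st);p=st["ee_pos"]
pr=lambda q:proj(s,p+R.apply(q)).round(1)
print("cap top c",pr([0,0,-.0145]),"meas 313.9 311.2")
print("low far edge",pr([.015,0,.0755]),pr([.015,0,.0655]),"meas 313.x 236.6; width",pr([0,.015,.0755])-pr([0,-.015,.0755]))
print("lat edges z.0655",pr([0,.015,.0655]),pr([0,-.015,.0655]),"meas",265+354.5/5-.5,265+130.5/5-.5)
cup=(260+287.5/5.5-.5,120+295.5/5.5-.5)
bl=[(260+(u+.5)/5.5-.5,120+(v+.5)/5.5-.5) for u,v in [(62,82),(505,73),(503,512),(82,520)]]
B=np.array([onz(s,b,.03) for b in bl]);print(B.mean(0),[np.linalg.norm(B[i]-B[i-1]).round(4) for i in range(4)])
for i in range(4):
    e=B[(i+1)%4]-B[i];print(np.degrees(np.arctan2(e[1],e[0])).round(1))
C=onz(s,cup,.03);S=pickle.load(open("S0.pkl","rb"))
print(C, tri(ray(s,cup),ray(S["side"],(285,251.1))))
print("tool delta to cup by wrist",R.inv().apply(C-p),"by top",R.inv().apply(np.array([.5395,.0157,.03])-p))
```

```text
cap top c [316.2 313.2] meas 313.9 311.2
low far edge [315.4 234.2] [315.4 237.8] meas 313.x 236.6; width [45.  0.]
lat edges z.0655 [338.8 260.5] [292.  260.5] meas 335.4 290.6
[0.5380264  0.01441919 0.03      ] [np.float64(0.0604), np.float64(0.0603), np.float64(0.0604), np.float64(0.0602)]
9.8
-80.2
-170.2
99.9
[0.5377358  0.01538444 0.03      ] (array([0.53914038, 0.01512323, 0.0305588 ]), np.float64(0.0028783318692062972))
tool delta to cup by wrist [ 0.05082175 -0.00255867  0.12844234] by top [ 0.05086638 -0.00076703  0.12844229]
```

{"fn": "jog_arm", "kwargs": {"plan": [[1, [0.01, -0.001, 0], [0, 0, 0]], [1, [0.015, 0, 0], [0, 0, 0]], [1, [0.015, 0, 0], [0, 0, 0]], [1, [0.011, 0, 0], [0, 0, 0]], [1, [0, 0, 0.01], [0, 0, 0]], [1, [0, 0, 0.015], [0, 0, 0]], [1, [0, 0, 0.01], [0, 0, 0]], [1, [0, 0, 0.008], [0, 0, 0]], [1, [0, 0, 0], [0, 0, 0]], [1, [0, 0, 0], [0, 0, 0]]]}}

```text
time: 6.65
ee_pos: [0.5392, 0.0154, 0.1151]
tcp_rot: [-0.0, 0.652, 0.759, -0.0]
contact_force: [0.6, 0.5, -0.6]
grip_width: 0.312
```

Run:
```python
from plant import *
from h import *
import pickle
s=snapshot("wrist");d=snapshot("side");t=snapshot("top");st=state();print(st["ee_pos"],st["contact_force"],st["moment"],st["grip_width"],st["qvel"].round(3)) 
pickle.dump((s,d,t,st),open("w6.pkl","wb"))
a=cv2.resize(s["image"][120:330,240:390],None,fx=2.6,fy=2.6,interpolation=cv2.INTER_CUBIC)
b=cv2.resize(d["image"][150:300,220:350],None,fx=3,fy=3,interpolation=cv2.INTER_CUBIC)
H=546;b=cv2.copyMakeBorder(b,0,H-b.shape[0],0,0,cv2.BORDER_CONSTANT)
cv2.imwrite("pics/w6.png",np.hstack([a[:H],b[:H]]))
```

```text
[0.53977163 0.01557225 0.11617834] [ 1.28261483 -0.14021518 -0.78366359] [-0.03615082 -0.11881205 -0.00031488] 0.3083732012156561 [ 0.002 -0.002  0.001  0.001  0.    -0.   ]
```

View pics/w6.png

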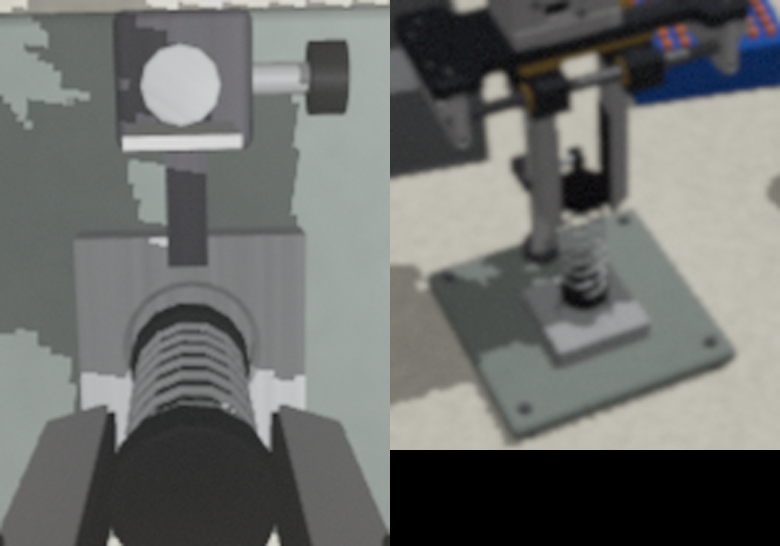

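Run:
```python
from h import *
import pickle
s,d,t,st=pickle.load(open("w6.pkl","rb"))
R=tool(st);p=st["ee_pos"]
T=lambda uv,z:(R.inv().apply(onz(s,uv,z)-p)*1e3).round(1)
f=lambda u,v:(240+(u+.5)/2.6-.5,120+(v+.5)/2.6-.5)
print("rim far",T(f(193,282),.03),"-18.5; block far edge",T(f(75,238),.03),T(f(304,232),.03),"-30")
for z in(.0405,.043): print("cap far",T(f(191,304),z),"-15", T(f(132,345),z+.01),T(f(250,345),z+.01))
```

```text
rim far [17.  -1.7 86.2] -18.5; block far edge [ 28.6 -32.2  86.1] [30.2 27.  86.2] -30
cap far [13.6 -2.2 75.7] -15 [  5.7 -16.6  65.7] [ 5.7 12.3 65.7]
cap far [14.2 -2.2 73.2] -15 [  6.4 -16.4  63.2] [ 6.4 12.1 63.2]
```

The lower cap and cup line up within about 0.5 mm in the wrist view. I'll lower slowly, since the spring's own compliance limits the force.

{"fn": "jog_arm", "kwargs": {"plan": [[1, [0, 0, 0.003], [0, 0, 0]], [1, [0, 0, 0.003], [0, 0, 0]], [1, [0, 0, 0.003], [0, 0, 0]], [1, [0, 0, 0.003], [0, 0, 0]], [1, [0, 0, 0.002], [0, 0, 0]], [1, [0, 0, 0.002], [0, 0, 0]], [1, [0, 0, 0.002], [0, 0, 0]], [1, [0, 0, 0], [0, 0, 0]], [1, [0, 0, 0], [0, 0, 0]], [1, [0, 0, 0], [0, 0, 0]]]}}

```text
time: 7.8
ee_pos: [0.5393, 0.0158, 0.0977]
tcp_rot: [0.0, 0.651, 0.759, 0.0]
contact_force: [-1.2, -0.5, -1.2]
grip_width: 0.308
```

```bash
cat > fr.py <<'E'
from plant import *
from h import *
import pickle,sys
n=sys.argv[1]
F=[];P=[]
s=snapshot("wrist");st=state();F.append(st["contact_force"]);P.append(st["ee_pos"]);d=snapshot("side");st=state();F.append(st["contact_force"]);P.append(st["ee_pos"])
print(st["time"],np.array(P).round(4).tolist(),np.array(F).round(2).tolist(),st["moment"].round(3),st["grip_width"])
pickle.dump((s,d,st),open(n+".pkl","wb"))
a=cv2.resize(s["image"][120:330,240:390],None,fx=2.6,fy=2.6,interpolation=cv2.INTER_CUBIC)
b=cv2.resize(d["image"][150:300,220:350],None,fx=3,fy=3,interpolation=cv2.INTER_CUBIC)
H=546;b=cv2.copyMakeBorder(b,0,H-b.shape[0],0,0,cv2.BORDER_CONSTANT)
cv2.imwrite(f"pics/{n}.png",np.hstack([a[:H],b[:H]]))
E
python3 fr.py w7
```

```text
7.9 [[0.5393, 0.0158, 0.0976], [0.5393, 0.0158, 0.0976]] [[0.4, -0.07, -0.17], [-0.37, -0.04, 0.54]] [-0.049 -0.034  0.005] 0.3078542355008098
```

View pics/w7.png

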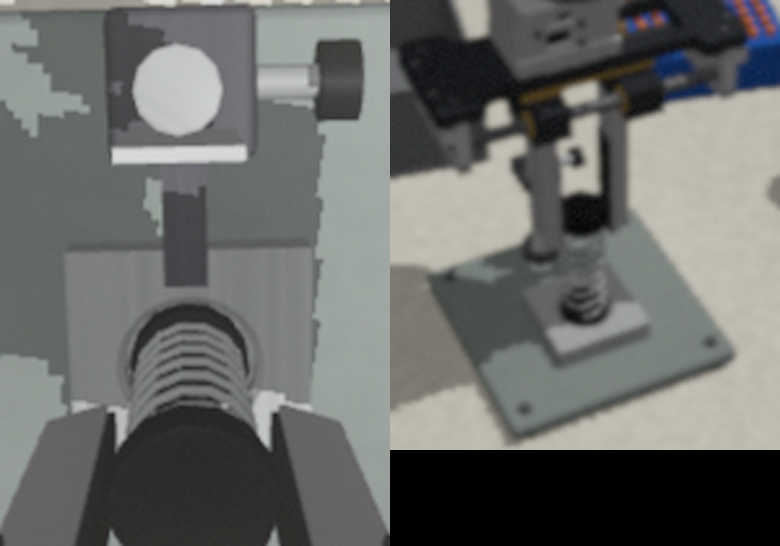

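{"fn": "jog_arm", "kwargs": {"plan": [[0.2, [0, 0, 0], [0, 0, 0]], [-0.2, [0, 0, 0], [0, 0, 0]], [-0.4, [0, 0, 0], [0, 0, 0]], [-0.4, [0, 0, 0], [0, 0, 0]], [-0.4, [0, 0, 0], [0, 0, 0]], [-0.4, [0, 0, -0.01], [0, 0, 0]], [-0.4, [0, 0, -0.015], [0, 0, 0]], [-0.4, [0, 0, -0.015], [0, 0, 0]], [1, [0, 0, -0.01], [0, 0, 0]], [1, [0, 0, 0], [0, 0, 0]]]}}

```text
time: 8.9
ee_pos: [0.5408, 0.0157, 0.1507]
tcp_rot: [0.002, 0.651, 0.759, 0.002]
contact_force: [-0.2, 0.4, 0.2]
grip_width: 0.567
```

{"fn": "jog_arm", "kwargs": {"plan": [[1, [0, 0, 0], [0, 0, 0]], [1, [0, 0, 0], [0, 0, 0]], [1, [0, 0, 0], [0, 0, 0]], [1, [0, 0, 0], [0, 0, 0]], [1, [0, 0, 0], [0, 0, 0]], [1, [0, 0, 0], [0, 0, 0]], [1, [0, 0, 0], [0, 0, 0]], [1, [0, 0, 0], [0, 0, 0]], [1, [0, 0, 0], [0, 0, 0]], [1, [0, 0, 0], [0, 0, 0]]]}}

```text
time: 9.9
ee_pos: [0.5393, 0.0158, 0.1475]
tcp_rot: [0.0, 0.651, 0.759, -0.0]
contact_force: [0.7, -0.3, -0.1]
grip_width: 0.004
```

```bash
python3 fr.py w8
python3 - <<'E'
from plant import *
import numpy as np
F=[]
for i in range(10):
    snapshot("side");F.append(state()["contact_force"])
F=np.array(F);print(F.round(2).tolist(),F.mean(0),F.std(0))
E
```

```text
10.0 [[0.5393, 0.0158, 0.1475], [0.5392, 0.0158, 0.1475]] [[-0.2, -0.58, -0.08], [-0.16, -0.27, -0.09]] [-0.063 -0.074 -0.032] 0.002650198400534095
[[0.97, -0.89, -0.59], [0.01, -0.33, -0.0], [-0.49, -0.02, -0.87], [-0.34, -0.72, 0.32], [-0.74, 0.35, 0.57], [-0.31, -0.4, 0.28], [-0.32, -0.05, -0.04], [0.09, 0.24, 0.35], [-0.32, 0.41, 0.61], [-1.15, 0.93, -0.8]] [-0.26125179 -0.04883452 -0.01634096] [0.52842674 0.5262806  0.52389868]
```

View pics/w8.png

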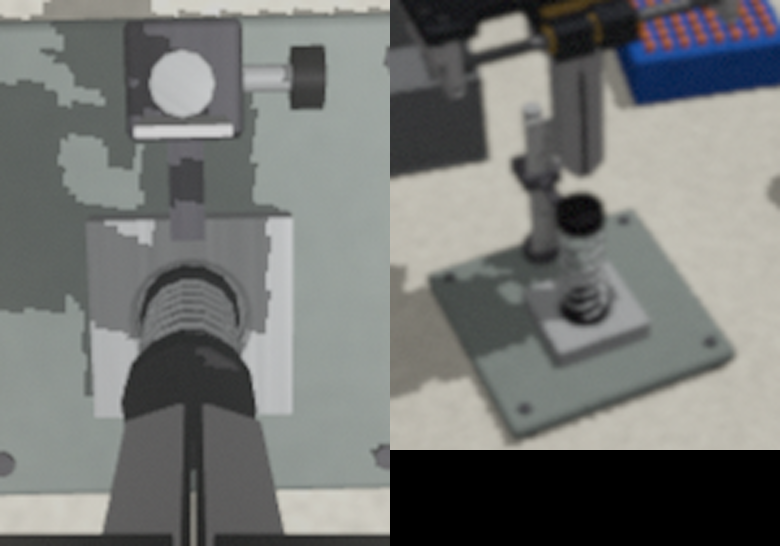

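The spring stands upright in the cup, with its ring concentric in the wrist view. Force tare is about 0 N with a reading noise of 0.5 N. Pressing now: first to roughly 10 mm of deflection.

{"fn": "jog_arm", "kwargs": {"plan": [[1, [0, 0, 0.008], [0, 0, 0]], [1, [0, 0, 0.008], [0, 0, 0]], [1, [0, 0, 0.006], [0, 0, 0]], [1, [0, 0, 0.004], [0, 0, 0]], [1, [0, 0, 0.003], [0, 0, 0]], [1, [0, 0, 0.002], [0, 0, 0]], [1, [0, 0, 0.002], [0, 0, 0]], [1, [0, 0, 0.002], [0, 0, 0]], [1, [0, 0, 0], [0, 0, 0]], [1, [0, 0, 0], [0, 0, 0]]]}}

```text
time: 11.5
ee_pos: [0.5399, 0.0157, 0.1138]
tcp_rot: [0.001, 0.651, 0.759, 0.001]
contact_force: [-0.9, -0.3, 5.4]
grip_width: 0.004
```

```bash
cat > av.py <<'E'
from plant import *
import numpy as np,sys
F=[];P=[]
for i in range(int(sys.argv[1])):
    snapshot("side");st=state();F.append(st["contact_force"]);P.append(st["ee_pos"])
F=np.array(F);print(st["time"],F.mean(0).round(2),F.max(0).round(2),np.mean(P,0).round(4),st["moment"].round(2))
E
python3 av.py 8
```

```text
11.9 [-1.19 -0.04  5.87] [-0.5   0.47  6.34] [0.54   0.0158 0.1139] [0.04 0.07 0.02]
```

{"fn": "jog_arm", "kwargs": {"plan": [[1, [0, 0, 0.001], [0, 0, 0]], [1, [0, 0, 0.001], [0, 0, 0]], [1, [0, 0, 0.001], [0, 0, 0]], [1, [0, 0, 0.001], [0, 0, 0]], [1, [0, 0, 0.001], [0, 0, 0]], [1, [0, 0, 0.001], [0, 0, 0]], [1, [0, 0, 0.001], [0, 0, 0]], [1, [0, 0, 0], [0, 0, 0]], [1, [0, 0, 0], [0, 0, 0]], [1, [0, 0, 0], [0, 0, 0]]]}}

```text
time: 12.9
ee_pos: [0.5408, 0.0158, 0.1086]
tcp_rot: [0.002, 0.651, 0.759, 0.002]
contact_force: [-1.2, 0.8, 11.4]
grip_width: 0.008
```

```bash
python3 av.py 6; python3 fr.py w9
```

```text
13.2 [-1.39  0.43 10.48] [-0.69  1.08 10.87] [0.5408 0.0158 0.1086] [0.12 0.27 0.01]
13.3 [[0.5409, 0.0157, 0.1086], [0.5408, 0.0158, 0.1086]] [[-0.88, -0.81, 9.81], [-2.09, 0.64, 9.79]] [0.023 0.247 0.022] 0.0071338251225976585
```

View pics/w9.png

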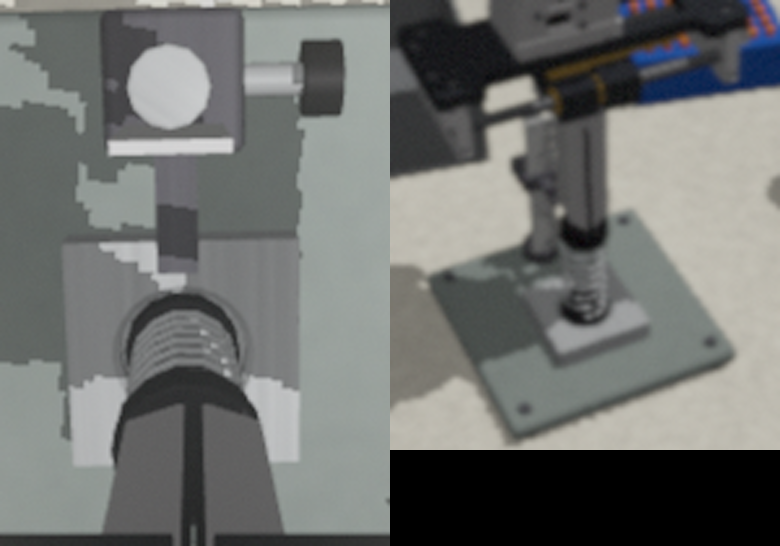

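{"fn": "jog_arm", "kwargs": {"plan": [[1, [0, -0.0004, 0.001], [0, 0, 0]], [1, [0, -0.0004, 0.001], [0, 0, 0]], [1, [0, -0.0004, 0.001], [0, 0, 0]], [1, [0, -0.0004, 0.001], [0, 0, 0]], [1, [0, -0.0004, 0.001], [0, 0, 0]], [1, [0, 0, 0.001], [0, 0, 0]], [1, [0, 0, 0.0005], [0, 0, 0]], [1, [0, 0, 0], [0, 0, 0]], [1, [0, 0, 0], [0, 0, 0]], [1, [0, 0, 0], [0, 0, 0]]]}}

```text
time: 14.3
ee_pos: [0.5398, 0.0156, 0.1036]
tcp_rot: [0.003, 0.651, 0.759, 0.003]
contact_force: [-1.7, 0.9, 14.4]
grip_width: 0.005
```

```bash
python3 av.py 10
```

```text
14.8 [-2.17  0.82 14.84] [-1.4   1.74 15.69] [0.5398 0.0156 0.1036] [ 0.13  0.32 -0.  ]
```

{"fn": "jog_arm", "kwargs": {"plan": [[1, [0, 0, 0.0002], [0, 0, 0]], [1, [0, 0, 0], [0, 0, 0]], [1, [0, 0, 0], [0, 0, 0]], [1, [0, 0, 0], [0, 0, 0]], [1, [0, 0, 0], [0, 0, 0]], [1, [0, 0, 0], [0, 0, 0]], [1, [0, 0, 0], [0, 0, 0]], [1, [0, 0, 0], [0, 0, 0]], [1, [0, 0, 0], [0, 0, 0]], [1, [0, 0, 0], [0, 0, 0]]]}}

```text
time: 15.8
ee_pos: [0.5398, 0.0156, 0.1035]
tcp_rot: [0.003, 0.651, 0.759, 0.003]
contact_force: [-2.5, 1.6, 14.8]
grip_width: 0.006
```

```bash
python3 av.py 12; python3 fr.py w10
python3 - <<'E'
import pickle;from h import *
s,d,st=pickle.load(open("w10.pkl","rb"))
cv2.imwrite("pics/w10s.png",cv2.resize(d["image"][190:270,250:330],None,fx=7,fy=7,interpolation=cv2.INTER_CUBIC))
a=np.radians(9.5);C=np.array([.5385,.0155,0])
print("mark px pred",proj(d,C+[-.034*np.sin(a),.034*np.cos(a),.09]),"cap top if at .0954/.09/.085",[proj(d,C+[0,0,z]).round(1) for z in(.0954,.09,.085)])
E
```

```text
16.4 [-2.04  1.07 14.74] [-0.72  1.92 15.26] [0.5398 0.0156 0.1035] [ 0.09  0.27 -0.01]
16.5 [[0.5398, 0.0156, 0.1035], [0.5398, 0.0156, 0.1035]] [[-1.65, 0.64, 14.87], [-1.88, 1.29, 15.23]] [ 0.146  0.27  -0.037] 0.005490544673275575
mark px pred [275.29805234 216.10514653] cap top if at .0954/.09/.085 [array([282.8, 225.2]), array([282.9, 227.5]), array([283. , 229.6])]
```

View pics/w10s.png

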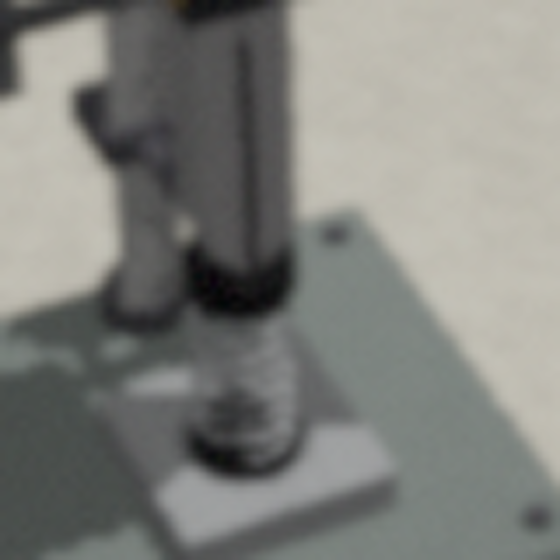

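View pics/w10.png

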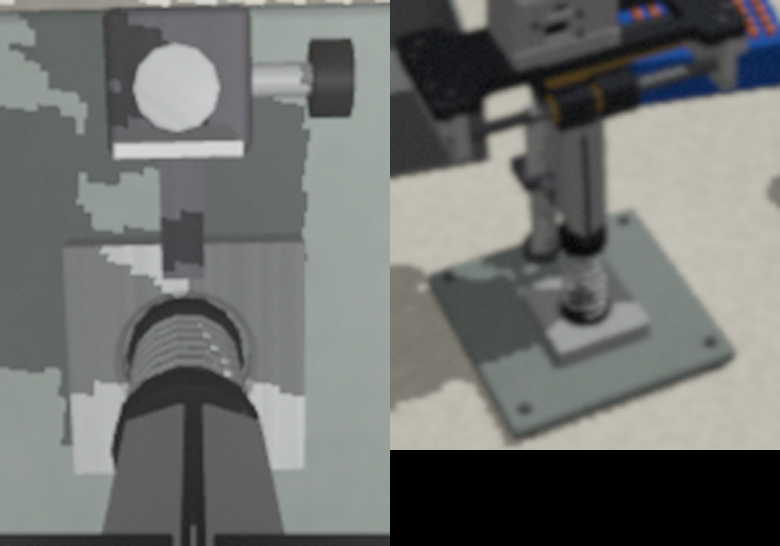

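Run:
```python
import pickle;from h import *
for n,ztop in(("w8",.112),("w10",.0955)):
    s,d,st=pickle.load(open(n+".pkl","rb"))
    g=cv2.cvtColor(d["image"],cv2.COLOR_BGR2GRAY)
    o=ray(d,(0,0))[0];h=o[:2]-[.5385,.0155];h/=np.linalg.norm(h)
    for z in(ztop,.112,.0955,.088): print(n,z,proj(d,np.r_[[.5385,.0155]+.015*h,z-.012]).round(1))
    print(g[212:250,281:287].mean(1).round().astype(int).tolist())
```

```text
w8 0.112 [283.  229.1]
w8 0.112 [283.  229.1]
w8 0.0955 [283.2 235.9]
w8 0.088 [283.4 239. ]
[181, 157, 107, 48, 19, 15, 16, 15, 18, 20, 22, 24, 22, 17, 13, 21, 49, 87, 113, 122, 116, 109, 111, 114, 112, 105, 104, 106, 106, 101, 99, 102, 97, 82, 64, 70, 74, 55]
w10 0.0955 [283.2 235.9]
w10 0.112 [283.  229.1]
w10 0.0955 [283.2 235.9]
w10 0.088 [283.4 239. ]
[73, 73, 73, 72, 72, 73, 72, 72, 72, 73, 74, 74, 73, 73, 69, 62, 46, 29, 21, 19, 12, 11, 21, 51, 76, 86, 94, 97, 100, 106, 104, 103, 105, 96, 82, 71, 60, 61]
```

At about 14.8 N, held for over 2 s, the side view shows the cap's lower edge moved from row 228.3 to 235.0. That is 16.3 mm, so the top is at about 95.7 mm, 5.7 mm above the mark. The arm's height reading agrees (95.5 mm), so the spring is right and goes back to the tray. Unloading.

{"fn": "jog_arm", "kwargs": {"plan": [[1, [0, 0, -0.002], [0, 0, 0]], [1, [0, 0.001, -0.004], [0, 0, 0]], [1, [0, 0.001, -0.006], [0, 0, 0]], [1, [0, 0, -0.008], [0, 0, 0]], [1, [0, 0, -0.01], [0, 0, 0]], [1, [0, 0, -0.012], [0, 0, 0]], [-0.4, [0, 0, -0.007], [0, 0, 0]], [-0.4, [0, 0, 0], [0, 0, 0]], [-0.4, [0, 0, 0], [0, 0, 0]], [-0.4, [0, 0, 0], [0, 0, 0]]]}}

```text
time: 17.5
ee_pos: [0.5388, 0.0158, 0.147]
tcp_rot: [-0.001, 0.651, 0.759, -0.0]
contact_force: [-0.2, 0.8, -0.3]
grip_width: 0.309
```

{"fn": "jog_arm", "kwargs": {"plan": [[-0.4, [0, 0, 0], [0, 0, 0]], [-0.4, [0, 0, 0], [0, 0, 0]], [-0.4, [0, 0, 0], [0, 0, 0]], [-0.4, [0, 0, 0], [0, 0, 0]], [-0.4, [0, 0, 0], [0, 0, 0]], [-0.4, [0, 0, 0], [0, 0, 0]], [-0.4, [0, 0, 0], [0, 0, 0]], [-0.4, [0, 0, 0], [0, 0, 0]], [-0.4, [0, 0, 0], [0, 0, 0]], [-0.4, [0, 0, 0], [0, 0, 0]]]}}

```text
time: 18.5
ee_pos: [0.5392, 0.0158, 0.1478]
tcp_rot: [0.0, 0.651, 0.759, -0.0]
contact_force: [-0.0, 1.0, 0.1]
grip_width: 0.698
```

```bash
python3 fr.py w11
```

```text
18.6 [[0.5393, 0.0158, 0.1478], [0.5393, 0.0158, 0.1478]] [[0.19, -0.51, -0.46], [0.47, -0.65, 0.17]] [-0.043 -0.084 -0.011] 0.6973331335434569
```

View pics/w11.png

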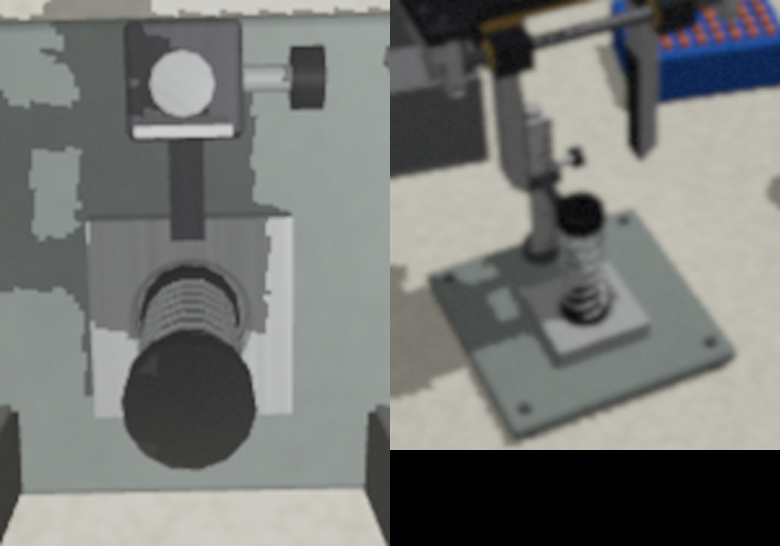

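The spring stands free and upright, with its cap midway between the jaws (crop x 190). I'll descend 50 mm and grip.

{"fn": "jog_arm", "kwargs": {"plan": [[-0.4, [0, 0, 0.015], [0, 0, 0]], [-0.4, [0, 0, 0.015], [0, 0, 0]], [-0.4, [0, 0, 0.012], [0, 0, 0]], [-0.4, [0, 0, 0.008], [0, 0, 0]], [-0.4, [0, 0, 0], [0, 0, 0]], [0.2, [0, 0, 0], [0, 0, 0]], [1, [0, 0, 0], [0, 0, 0]], [1, [0, 0, 0], [0, 0, 0]], [1, [0, 0, 0], [0, 0, 0]], [1, [0, 0, 0], [0, 0, 0]]]}}

```text
time: 19.6
ee_pos: [0.5394, 0.0157, 0.0982]
tcp_rot: [0.0, 0.651, 0.759, 0.0]
contact_force: [0.5, -0.9, 0.2]
grip_width: 0.312
```

{"fn": "jog_arm", "kwargs": {"plan": [[1, [0, 0, 0], [0, 0, 0]], [1, [0, 0, 0], [0, 0, 0]], [1, [0, 0, -0.005], [0, 0, 0]], [1, [0, 0, -0.01], [0, 0, 0]], [1, [0, 0, -0.015], [0, 0, 0]], [1, [0, 0, -0.015], [0, 0, 0]], [1, [0, 0, -0.016], [0, 0, 0]], [1, [0, 0, 0], [0, 0, 0]], [1, [0, 0, 0], [0, 0, 0]], [1, [0, 0, 0], [0, 0, 0]]]}}

```text
time: 20.6
ee_pos: [0.5388, 0.0158, 0.1581]
tcp_rot: [-0.0, 0.651, 0.759, -0.0]
contact_force: [-0.4, -0.1, -1.0]
grip_width: 0.314
```

```bash
python3 fr.py w12
python3 - <<'E'
from plant import *
from h import *
st=state()
print(plan(st,[.426,-.26,.158],None,8)[2][0])
E
```

```text
20.7 [[0.5387, 0.0158, 0.1578], [0.5387, 0.0158, 0.1577]] [[0.67, 0.2, -0.18], [-0.28, -0.23, -0.6]] [-0.079 -0.043 -0.014] 0.3133130891176204
[-31.9, -19.1, -0.0]
```

View pics/w12.png

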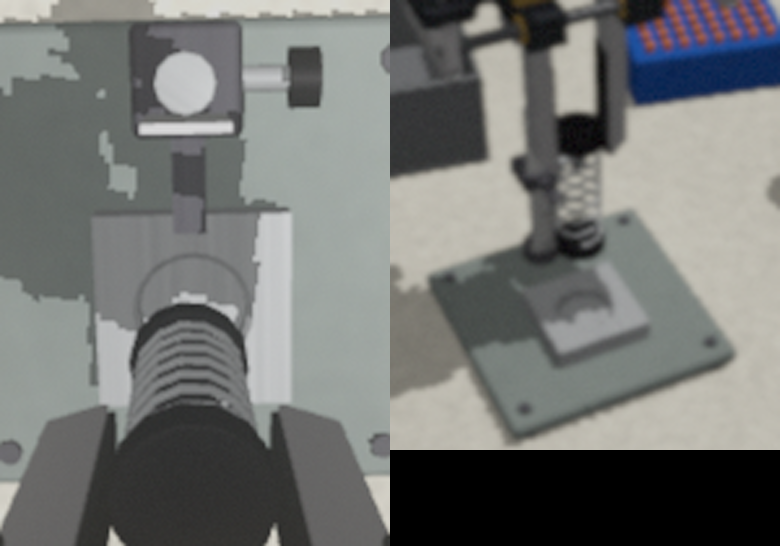

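{"fn": "jog_arm", "kwargs": {"plan": [[1, [-0.02, -0.01, 0], [0, 0, 0]], [1, [-0.03, -0.016, 0], [0, 0, 0]], [1, [-0.035, -0.019, 0], [0, 0, 0]], [1, [-0.035, -0.019, 0], [0, 0, 0]], [1, [-0.035, -0.019, 0], [0, 0, 0]], [1, [-0.035, -0.019, 0], [0, 0, 0]], [1, [-0.033, -0.018, 0], [0, 0, 0]], [1, [-0.025, -0.014, 0], [0, 0, 0]], [1, [-0.015, -0.008, 0], [0, 0, 0]], [1, [0, 0, 0], [0, 0, 0]]]}}

```text
time: 21.7
ee_pos: [0.4376, -0.2673, 0.1579]
tcp_rot: [-0.001, 0.653, 0.758, -0.0]
contact_force: [-0.0, 0.9, 0.3]
grip_width: 0.31
```

{"fn": "jog_arm", "kwargs": {"plan": [[1, [0, 0, 0.01], [0, 0, 0]], [1, [0, 0, 0.02], [0, 0, 0]], [1, [0, 0, 0.018], [0, 0, 0]], [1, [0, 0, 0.012], [0, 0, 0]], [1, [0, 0, 0.008], [0, 0, 0]], [1, [0, 0, 0.004], [0, 0, 0]], [1, [0, 0, 0.002], [0, 0, 0]], [1, [0, 0, 0], [0, 0, 0]], [1, [0, 0, 0], [0, 0, 0]], [1, [0, 0, 0], [0, 0, 0]]]}}

```text
time: 22.7
ee_pos: [0.4391, -0.266, 0.0855]
tcp_rot: [0.001, 0.651, 0.759, 0.0]
contact_force: [0.6, -1.0, -0.0]
grip_width: 0.31
```

```bash
python3 av.py 3
python3 - <<'E'
from plant import *
from h import *
s=snapshot("wrist");d=snapshot("side")
cv2.imwrite("pics/w13.png",np.hstack([cv2.resize(s["image"][150:380,180:460],(480,394)),cv2.resize(d["image"][320:460,200:330],(366,394))])[:,:800])
print(state()["ee_pos"],state()["contact_force"])
E
```

```text
22.85 [ 0.32  0.76 -0.62] [0.6  1.23 0.01] [ 0.4389 -0.2659  0.0853] [-0.07 -0.04 -0.  ]
[ 0.4387635  -0.26579325  0.08499706] [ 0.39920244 -0.39464451 -0.29061243]
```

View pics/w13.png

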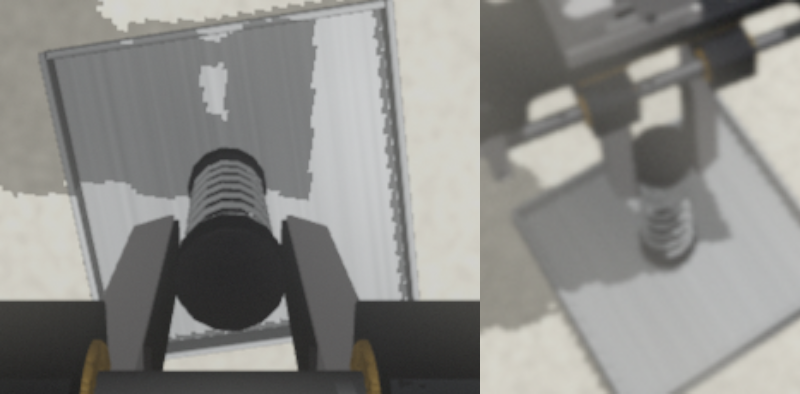

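The spring is well inside the tray, upright and about 6 mm above the floor. I'll lower the rest.

{"fn": "jog_arm", "kwargs": {"plan": [[1, [0, 0, 0.002], [0, 0, 0]], [1, [0, 0, 0.002], [0, 0, 0]], [1, [0, 0, 0.001], [0, 0, 0]], [1, [0, 0, 0.001], [0, 0, 0]], [1, [0, 0, 0.001], [0, 0, 0]], [1, [0, 0, 0], [0, 0, 0]], [1, [0, 0, 0], [0, 0, 0]], [1, [0, 0, 0], [0, 0, 0]], [1, [0, 0, 0], [0, 0, 0]], [1, [0, 0, 0], [0, 0, 0]]]}}

```text
time: 23.95
ee_pos: [0.4387, -0.2657, 0.0779]
tcp_rot: [0.0, 0.651, 0.759, -0.0]
contact_force: [-1.0, -0.4, 1.2]
grip_width: 0.307
```

```bash
python3 av.py 8
```

```text
24.35 [-0.76  0.06  1.  ] [0.64 1.19 2.04] [ 0.4387 -0.2657  0.0778] [-0.05  0.05 -0.02]
```

Contact with the tray floor at about 1.5 N. I'll ease off 1 mm, open, and retreat upward.

{"fn": "jog_arm", "kwargs": {"plan": [[1, [0, 0, -0.001], [0, 0, 0]], [1, [0, 0, 0], [0, 0, 0]], [0.2, [0, 0, 0], [0, 0, 0]], [-0.2, [0, 0, 0], [0, 0, 0]], [-0.4, [0, 0, 0], [0, 0, 0]], [-0.4, [0, 0, 0], [0, 0, 0]], [-0.4, [0, 0, 0], [0, 0, 0]], [-0.4, [0, 0, 0], [0, 0, 0]], [-0.4, [0, 0, -0.01], [0, 0, 0]], [-0.4, [0, 0, -0.02], [0, 0, 0]]]}}

```text
time: 25.35
ee_pos: [0.4377, -0.2649, 0.1079]
tcp_rot: [-0.002, 0.651, 0.759, -0.0]
contact_force: [-0.0, 0.1, 0.5]
grip_width: 0.699
```

{"fn": "jog_arm", "kwargs": {"plan": [[-0.4, [0, 0, -0.03], [0, 0, 0]], [-0.4, [0, 0, -0.03], [0, 0, 0]], [-0.4, [0, 0, -0.03], [0, 0, 0]], [-0.4, [-0.02, 0, -0.02], [0, 0, 0]], [-0.4, [-0.03, 0, -0.01], [0, 0, 0]], [-0.4, [-0.03, 0, 0], [0, 0, 0]], [-0.4, [-0.02, 0, 0], [0, 0, 0]], [-0.4, [0, 0, 0], [0, 0, 0]], [-0.4, [0, 0, 0], [0, 0, 0]], [-0.4, [0, 0, 0], [0, 0, 0]]]}}

```text
time: 26.35
ee_pos: [0.4538, -0.3636, 0.2292]
tcp_rot: [0.0, 0.651, 0.759, 0.0]
contact_force: [-0.7, 0.4, -0.6]
grip_width: 0.701
```

Run:
```python
from plant import *
from h import *
s=snapshot("side");t=snapshot("top");w=snapshot("wrist")
cv2.imwrite("pics/f_s.png",s["image"]);cv2.imwrite("pics/f_t.png",t["image"]);cv2.imwrite("pics/f_w.png",w["image"])
st=state();print(st["time"],st["ee_pos"],st["contact_force"],st["grip_width"])
```

```text
26.5 [ 0.45393087 -0.36361856  0.22920231] [-0.09163021  0.44658869  0.51322889] 0.7001650942057762
```

View pics/f_s.png

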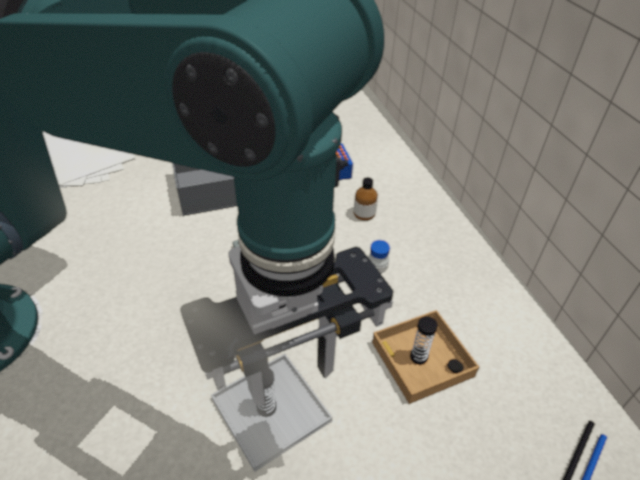

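View pics/f_t.png

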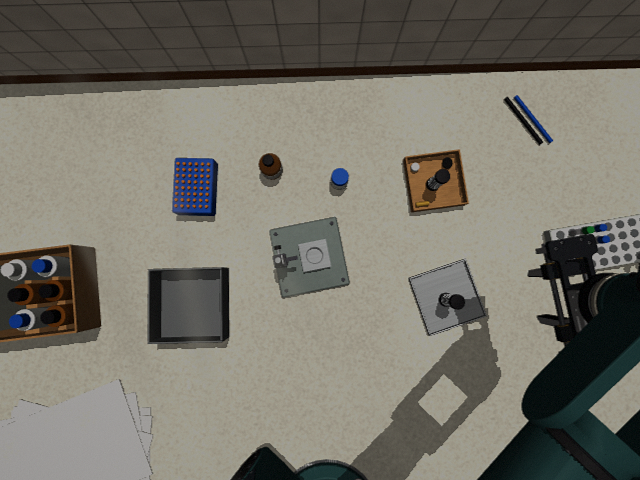

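View pics/f_w.png

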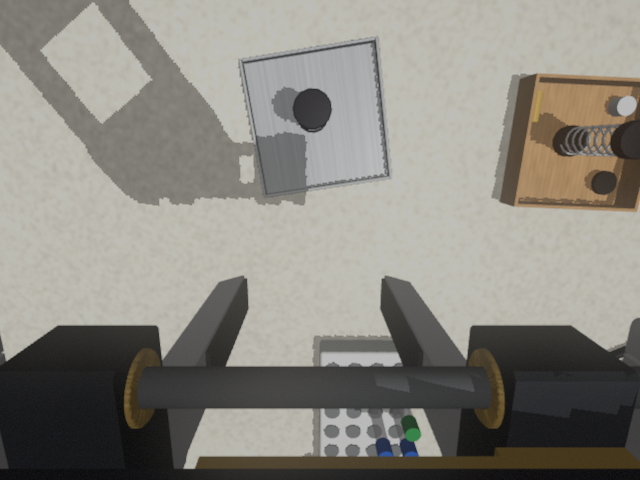

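The top view shows the spring standing in the tray with its cap at (457,302) and base at (445,300), the same upright lean as before. The cup is empty at (315,256). The other spring is unmoved at (441,177), and the tip box, bottle and jar are where they started. The gripper is open and clear at 0.23 m.

```bash
python3 -c "
from plant import *
print(hand_in())"
```

```text
the job is handed in; nothing more can be done
None
```

The spring from the tray passed the test and is standing upright in the tray again; the job is handed in, at about 26.5 s of the 72 s allowed.

- **Seating:** I lowered the spring into the tester cup. The tool reached the height expected for full seating with about 0 N of resistance, and the wrist view showed it centred in the cup.
- **Load:** I pressed the cap with the shut fingertips at a mean of 14.7–14.8 N for over 2 s. The highest single vertical reading was 15.7 N, with about 0.5 N of noise. The load was not perfectly straight: there was about 2 N of side force, and the tool drifted up to 1.6 mm sideways before I corrected it.
- **Verdict:** The cap's top sat at about 95.5 mm by the arm's reading and 95.7 mm by the side camera. The mark is at 90 mm, so the top stayed about 5.5 mm above it and the spring is right (about 0.9 N/mm).
- **Last checks:** The final pictures show the cup empty and the other spring still in the spares box. The tip box, bottle and jar are where they were, and the gripper is open and clear of everything.
- **Disagreements:** The wrist and fixed cameras differed by about 2–3 mm on cap and cup positions, within their stated calibration. The wrist and top pair gave a poor cap height of 62 mm because the two views are too close together. I used the side and wrist pair instead, which gave 91.5 mm against an expected 93 mm.

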